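Hang the dip viscosity cup still in the mouth of the beaker

ROBOT

A 6-joint arm with a two-finger parallel gripper is mounted at the origin on the work surface. World frame = base frame: x ahead of the robot, y to its left, z up, the work surface at z = 0. Lengths are in mm, angles in degrees, forces in N, time in s.
With the tool pointing down it reaches from about 300 to 850 mm from the base axis. Payload 4.2 kg.
Tool frame: the origin (TCP) lies midway between the tips of the shut fingers; the grasp point (between the pads) lies 19 mm behind it; z points along the fingers, y is the line along which they close (so a half turn about z gives the same grasp; the last joint's range is limited). The gripper opens to 91 mm and grips with 3 to 60 N. Pads are 32 mm wide; open, the fingers measure 118 mm over their backs; the gripper's body (76 mm by 178 mm) begins 60 mm behind the grasp point.
Start: joints at [67.151, 18.312, 89.639, -0, 72.044, -1.146], TCP at [212.642, 534.253, 213.976] pointing down, gripper open.
Joint ranges: [-177.97, 177.97], [-48.28, 115.42], [12.27, 149.76], [-77.06, 257.06], [2.81, 150.46], [-146.56, 146.56]. Speed limits (degrees/s): [147.25, 147.25, 180, 180, 180, 180].

INTERFACE

Orientations are given as [roll, pitch, yaw] about the fixed x, y, z axes, in that order (R = Rz(yaw) Ry(pitch) Rx(roll)).
In Python, from workcell import env gives the robot as it stands.
- The arm moves only by the tool send_rows, never from a script. Its argument "steps" is a list that holds one entry, the list of rows, each a list of 5 numbers: the shift along the tool's x, y, z scaled (see below), then the turn about the tool's z scaled (see below), then the opening, from 0 (shut) to 1 (fully open). In form: [[[dx, dy, dz, yaw, fingers], ...]]. A call has 1 to 5 rows; each row shifts and turns the commanded pose from where the row before left it, along the tool's axes as they then stand; what a row does not reach is not made up. The controller multiplies each number of a shift by 0.04 m and each number of a turn by 0.12 rad. A row lasts 1/12 s, in which the tool goes at most 41.7 mm and 7.16 degrees, less where a joint would pass 70% of its speed; a pose out of reach is approached as far as the arm can. A call with a number of a shift or a turn outside -1 to 1 is refused whole. A call with a gripper value outside its range is refused whole. The fingers move at their own pace and stop on an object; "squeeze" is the grip in N (left out, the last holds). Time passes only in rows, so rows that do not move let the fingers close. It gives the time, the measured TCP pose, the force, the opening and the grip force at its end, in the units of the state.
- env.state(): the state, without advancing time (a new reading comes with each control period).
- env.grab_frame(name): name is "side" or "top" or "wrist"; returns a dict with "pixels" (420x560x3 uint8, red, green, blue), "depth" (420x560 float32, mm along the optical axis (not along the pixel's ray), 0 where there is no reading), "intrinsics" (3x3 intrinsics, pixels), "cam_to_world" (4x4, takes a point from camera to world coordinates). Camera axes: x right, y down, z forward; pixel columns grow to the right and rows downward; lengths in mm; the calibration is good to about 2 mm. A picture is of the moment at which its call begins.
- env.job_done(): hands the job in; it is judged then, once.
The state is a dict: "time_s": time; "qpos": joint angles; "qvel": joint speeds; "effort": joint torques, N m; "ee_pos": TCP position; "ee_rot": TCP orientation; "force": force on the tool from outside, world axes, zero at the start; "torque": the same for the moment, N m; "gripper_width": finger opening in mm; "gripper_force": force on a finger pad.
Only numpy, scipy, OpenCV 4.12 (cv2) and the standard library are available. Lean on these libraries where they do the work, as an engineer would, in place of code of your own. Each camera call takes 0.05 s, during which the arm holds its last target. There are 200 camera calls.

TASK

Lift the dip viscosity cup out of its slanted drain holder, holding it by the black grip tube only so that it swings freely below your hand, and bring it over the squat steel beaker. Take the swing out of it, then lower it until its outlet is about 25 mm below the rim in the middle of the beaker, and hold it there hanging plumb and still for a good five seconds, as for an efflux timing; the program finishes while holding it there. Once out of its holder the cup must not touch the beaker, the bench or anything standing there, nor be steadied by hand or swing wildly, and the beaker and the other glassware stay where they are.

Things in the scene. Friction and masses are not known exactly. Their poses are not given: they have to be found in the camera images.
- grip: Black plastic grip tube, 18 mm thick, 62 mm long, level: the only part to hold. Origin at its centre, own y along it. At the start 261 mm above the bench. Grip its middle from above, fingers closing along own x. The bail's top wire turns in bearings in the tube: cup and bail swing about its axis almost without friction. The bail's wires go down from its two ends, 80 mm apart. 0.02 kg.
- cup: Steel dip cup, rigid with its wire bail. Cup 40 mm thick (rim 42), 80 high, outlet 12 wide below. Origin: centre of the underside (outlet); z up its axis, y along the tube. Swing axis (the tube) 255 mm up own z. 0.26 kg nominal, centre of mass 210 mm below the swing axis, pendulum length 0.215 m, period 0.93 s; swings last over 30 s. At first leans 0.32 rad in the holder's socket.
- holder: Fixed grey drain holder: drip dish 130 x 110 mm, walls 14 mm, with one slanted round socket, 46 mm inside, 64 mm deep, leaning 0.32 rad towards the holder's own +x (the side of the grip tube). Origin: centre of the dish's underside, on the bench. The socket's highest lip is 88 mm above the bench. The cup's underside stands 18 mm above the bench; 70 mm higher it is out, and swings off.
- beaker: Squat steel beaker, loose, 0.3 kg: 80 mm high, 97 mm across its rim, 87 mm inside diameter, inner floor 4 mm above the bench. Origin at the centre of its underside, on the bench.
- flask: Conical glass flask, 84 mm in diameter, 122 mm high, loose. Origin at the centre of its underside. Leave alone.
- bottle: Amber reagent bottle, 62 mm in diameter, 125 mm high, loose. Origin at the centre of its underside. Leave alone.
- boat: White weighing dish, 84 mm in diameter, 18 mm high, loose. Origin at the centre of its underside. Leave alone.
Mind the look-alikes: they are no part of the job. What is shaped like the grip but orange is not meant.

How it is judged:
By the outcome, as a careful person would: the job done as asked, in the order asked, and still so for the second after the job is handed in, while the arm keeps its last pose, push and grip.
It also fails if it takes over 58 s, if anything falls off the work surface, if the arm or the gripper's body presses on something with over 40 N, if the wrist force passes 120 N, or if a joint passes its speed limit or range.

## Working session

There is one attempt and no reset: what is moved stays moved. The work goes in short steps, Python scripts to look and compute and a tool call to move; the robot and the scene stay as the last step left them, time stands still between calls to the robot, and variables do not carry over. Pictures are saved under pics/ and viewed, at most 10 in all, crops included, and the job is handed in when it is done.

Besides the shell and the picture viewer there is one more tool, called after ">>>" in YAML: its name, and indented under it one key for each argument. send_rows: Moves the arm, as the interface text tells. Shifts and turns lie within -1 to 1; 1 stands for 0.04 m of shift or 0.12 rad of turn. Its arguments: {"type":"object","properties":{"steps":{"type":"array"},"squeeze":{"type":"number"}},"required":["steps"]}

```bash
ls; mkdir -p pics; python3 - <<'E'
from workcell import env
import cv2,numpy as np
s=env.state();print(s)
ims=[]
for n in("side","top"):
    f=env.grab_frame(n);np.savez(f"pics/{n}0.npz",**f);ims.append(f["pixels"][:,:,::-1]);print(n,f["cam_to_world"].round(3).tolist(),f["intrinsics"].tolist())
    cv2.imwrite(f"pics/{n}0.png",ims[-1])
E
```

```text
pics
{'time_s': 0.0, 'qpos': array([ 6.71495315e+01,  1.83524956e+01,  8.97053244e+01, -6.24806561e-04,
        7.20428394e+01, -1.14564474e+00]), 'qvel': array([-0.0214641 ,  0.05277575,  0.00628523,  0.0013225 ,  0.00140175,
        0.0518682 ]), 'effort': array([-2.46256539e-03, -4.12452829e+01, -2.31971079e+01,  7.26330187e-02,
        4.53576038e-02, -1.29625587e-04]), 'ee_pos': array([212.45892917, 533.78142248, 213.11903377]), 'ee_rot': array([-1.79899349e+02, -1.41866358e-03,  1.58295368e+02]), 'force': array([-0.20303969, -0.7616869 , -0.64858533]), 'torque': array([ 0.00345839,  0.03176839, -0.0214334 ]), 'gripper_force': 0.0, 'gripper_width': 91.19040295662576}
side [[0.998, -0.045, 0.045, 488.06], [-0.063, -0.731, 0.68, -783.155], [0.002, -0.681, -0.732, 927.975], [0.0, 0.0, 0.0, 1.0]] [[424.6632180557969, 0.0, 278.56154668057064], [0.0, 424.6632180557969, 212.16368682621436], [0.0, 0.0, 1.0]]
top [[0.026, -0.994, 0.104, 418.068], [-0.999, -0.023, 0.033, -71.181], [-0.031, -0.105, -0.994, 1016.496], [0.0, 0.0, 0.0, 1.0]] [[390.774620463957, 0.0, 278.1352218589394], [0.0, 390.774620463957, 211.78163505405422], [0.0, 0.0, 1.0]]
```

View pics/side0.png

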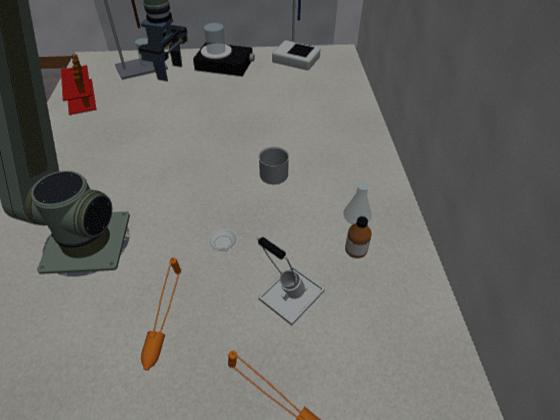

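View pics/top0.png

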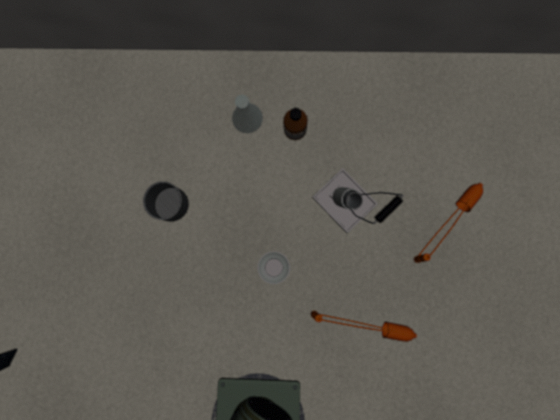

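The side view shows the black grip tube at about (271,248), the cup in its holder at (291,287) and the beaker at (273,165). The flask is at (358,205), the bottle at (359,238) and the boat at (222,240). In the top view the grip is at (389,209), the holder at (345,200) and the beaker at (166,201).

Grip candidates in the side view are the black tube (271,248), and orange handles at (175,266) and (233,358). Only the black one fits, because it carries the steel cup. I'll measure it and check it in an enlarged crop.

```bash
cat > h.py <<'E'
import numpy as np,cv2
def ray(f,u,v):
    T=f["cam_to_world"];d=T[:3,:3]@np.linalg.inv(f["intrinsics"])@np.array([u,v,1.]);return T[:3,3],d
def onz(f,u,v,z):
    o,d=ray(f,u,v);return o+d*(z-o[2])/d[2]
def tri(a,b):
    (o,d),(p,e)=a,b
    s=np.linalg.lstsq(np.c_[d,-e],p-o,rcond=None)[0]
    A,B=o+s[0]*d,p+s[1]*e
    return (A+B)/2,np.linalg.norm(A-B)
def blob(f,mask):
    n,l,st,c=cv2.connectedComponentsWithStats(mask.astype(np.uint8));i=1+np.argmax(st[1:,4]);return (l==i),c[i],st[i]
E
python3 - <<'E'
import numpy as np,cv2
from h import *
S=dict(np.load("pics/side0.npz"));T=dict(np.load("pics/top0.npz"))
def win(f,x0,y0,x1,y1,cond):
    m=np.zeros(f["depth"].shape,bool);m[y0:y1,x0:x1]=cond(f["pixels"].astype(int))[y0:y1,x0:x1];return m
dark=lambda p:p.max(2)<38
ms,cs,ss=blob(S,win(S,250,230,295,265,dark));mt,ct,st=blob(T,win(T,370,190,410,226,dark))
print("grip px",cs,ss,ct,st)
P,e=tri(ray(S,*cs),ray(T,*ct));print("grip tri",P,e)
for f,m,c in((S,ms,cs),(T,mt,ct)):
    r=cv2.minAreaRect(np.argwhere(m)[:,::-1].astype(np.float32));print(r, "onz261",onz(f,*c,261))
    ys,xs=np.nonzero(m);w=np.c_[xs,ys]-c;u=np.linalg.svd(w,full_matrices=False)[2][0];pr=w@u
    for t in(pr.min(),pr.max()):print("  end",onz(f,*(c+u*t),261))
    z=f["depth"][m];o,_=ray(f,0,0);
    pts=np.array([ray(f,x,y)[0]+ray(f,x,y)[1]*f["depth"][y,x] for y,x in zip(ys,xs)]);print("  depth med",np.median(pts,0))
# point clouds for beaker
for n,f,b in(("side",S,(245,135,305,195)),("top",T,(135,170,200,230))):
    ys,xs=np.mgrid[b[1]:b[3],b[0]:b[2]];ys=ys.ravel();xs=xs.ravel()
    pts=np.array([ray(f,x,y)[0]+ray(f,x,y)[1]*f["depth"][y,x] for y,x in zip(ys,xs)])
    k=(abs(pts[:,2]-78)<8)
    q=pts[k];print(n,k.sum());(c,r)=cv2.minEnclosingCircle(q[:,:2].astype(np.float32));print("beaker rim",c,r,q.min(0),q.max(0))
def cloud(f):
    ys,xs=np.mgrid[:420,:560];d=np.stack([xs,ys,np.ones_like(xs)],-1)@np.linalg.inv(f["intrinsics"]).T
    return (d*f["depth"][...,None])@f["cam_to_world"][:3,:3].T+f["cam_to_world"][:3,3]
C=cloud(T)
for n,b in dict(flask=(228,90,266,136),bottle=(280,103,312,143),holder=(305,165,385,240),boat=(258,250,292,284)).items():
    q=C[b[1]:b[3],b[0]:b[2]].reshape(-1,3);q=q[q[:,2]>(5)];print(n,len(q),q.min(0).round(),q.max(0).round(),np.median(q,0).round())
a=cv2.resize(S["pixels"][225:325,235:335,::-1],(500,500),interpolation=2);b=cv2.resize(T["pixels"][165:245,310:410,::-1],None,fx=3,fy=3,interpolation=2)
o=np.zeros((500,800,3),np.uint8);o[:,:500]=a;o[:240,500:800]=b;cv2.imwrite("pics/crop1.png",cv2.convertScaleAbs(o,alpha=1.5))
E
```

```text
grip px [271.48165138 247.70183486] [259 238  26  21 218] [388.34749035 208.61389961] [375 195  27  27 259]
grip tri [ 508.62462207 -258.77567654  260.1731379 ] 0.5081695666786896
((271.2811584472656, 247.81829833984375), (29.098979949951172, 8.034408569335938), 34.508522033691406) onz261 [ 508.85157792 -259.38406014  261.        ]
  end [ 485.63454415 -236.52157128  261.        ]
  end [ 530.99773742 -281.19202794  261.        ]
  depth med [ 508.7573041  -263.64727487  267.54201396]
((388.25, 208.75001525878906), (8.485280990600586, 31.819805145263672), 45.0) onz261 [ 508.27098357 -258.58594137  261.        ]
  end [ 530.20009883 -280.30443348  261.        ]
  end [ 485.98902471 -236.51799461  261.        ]
  depth med [ 506.80750703 -256.48704728  267.19184626]
side 182
beaker rim (539.6311645507812, 246.05325317382812) 51.1138916015625 [491.35294855 195.56253446  70.17293288] [585.10650848 292.77161274  83.19251095]
top 265
beaker rim (539.961669921875, 244.47511291503906) 48.305843353271484 [492.17838826 196.79440894  70.12693004] [586.11297077 292.69179866  82.79089166]
flask 851 [418. -71.   5.] [ 810.   92. 1016.] [762.  47.  53.]
bottle 664 [ 418. -109.    5.] [ 773.  -46. 1016.] [734. -76.  85.]
holder 1743 [ 418. -295.    5.] [ 642.  -71. 1016.] [ 553. -210.   13.]
boat 652 [341. -71.   5.] [ 422.   10. 1016.] [382. -30.  12.]
```

View pics/crop1.png

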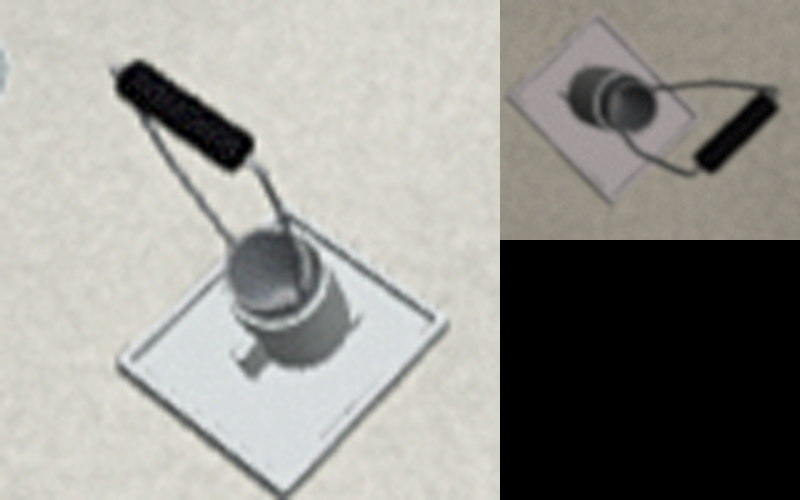

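The crop shows the black tube (side view (271,248)) joined by the wire bail to the steel cup in the grey holder, so this is the grip I want. The tube's height triangulates to 260 mm (261 given) and its length to 63 mm (62 given), so both fit.

I'll rise and turn the tool so that its x lies along the tube, at yaw 135.4.

>>> send_rows:
  steps:
    - [[0,0,-0.7,0.83,1],[0,0,-0.7,0.83,1],[0,0,-0.7,0.83,1],[0,0,-0.7,0.84,1],[0,0,0,0,1]]

```text
time_s: 0.52
ee_pos: [213.5, 536.2, 331.8]
ee_rot: [179.4, -0.2, 135.2]
force: [0.5, 1.2, 0.6]
gripper_width: 91.3
gripper_force: 0.0
```

```bash
cat >> h.py <<'E'
def rel(target):
    from workcell import env
    from scipy.spatial.transform import Rotation as R
    s=env.state();r=R.from_euler("xyz",s["ee_rot"],degrees=True).as_matrix()
    print(s["time_s"],s["ee_pos"].round(2),s["ee_rot"].round(2),s["gripper_width"].round(1),s["gripper_force"],s["force"].round(2))
    d=r.T@(np.array(target)-s["ee_pos"]);print("tool units",(d/40).round(3))
E
python3 -c "
from h import *
rel([508.6,-258.9,330])"
```

```text
Traceback (most recent call last):
  File "h.py", line 17, in rel
    print(s["time_s"],s["ee_pos"].round(2),s["ee_rot"].round(2),s["gripper_width"].round(1),s["gripper_force"],s["force"].round(2))
                                                                ^^^^^^^^^^^^^^^^^^^^^^^^
AttributeError: 'float' object has no attribute 'round'
```

>>> send_rows:
  steps:
    - [[-0.4,-0.2,0,0,1],[-0.8,-0.37,0,0,1],[-0.8,-0.37,0,0,1],[-0.8,-0.37,0,0,1],[-0.8,-0.37,0,0,1]]

```text
time_s: 0.93
ee_pos: [267.9, 383.5, 324.9]
ee_rot: [-179.9, 0.0, 135.5]
force: [1.5, 0.3, -0.2]
gripper_width: 91.1
gripper_force: 0.0
```

>>> send_rows:
  steps:
    - [[-0.8,-0.37,0,0,1],[-0.8,-0.37,0,0,1],[-0.8,-0.37,0,0,1],[-0.8,-0.37,0,0,1],[-0.8,-0.37,0,0,1]]

```text
time_s: 1.35
ee_pos: [329.7, 218.4, 325.2]
ee_rot: [-179.9, -0.0, 135.5]
force: [0.6, -0.1, 0.4]
gripper_width: 91.2
gripper_force: 0.0
```

>>> send_rows:
  steps:
    - [[-0.8,-0.37,0,0,1],[-0.8,-0.37,0,0,1],[-0.8,-0.37,0,0,1],[-0.8,-0.37,0,0,1],[-0.8,-0.37,0,0,1]]

```text
time_s: 1.77
ee_pos: [391.7, 53.5, 325.3]
ee_rot: [-180.0, -0.0, 135.4]
force: [0.6, 1.9, 1.0]
gripper_width: 91.3
gripper_force: 0.0
```

>>> send_rows:
  steps:
    - [[-0.8,-0.37,0,0,1],[-0.8,-0.37,0,0,1],[-0.8,-0.37,0,0,1],[-0.8,-0.37,0,0,1],[-0.8,-0.37,0,0,1]]

```text
time_s: 2.18
ee_pos: [453.7, -111.6, 325.1]
ee_rot: [-180.0, -0.1, 135.4]
force: [0.1, -0.1, 0.6]
gripper_width: 91.2
gripper_force: 0.0
```

>>> send_rows:
  steps:
    - [[-0.8,-0.37,0,0,1],[-0.8,-0.37,0,0,1],[-0.8,-0.37,0,0,1],[-0.4,-0.2,0,0,1],[0,0,0,0,1]]

```text
time_s: 2.6
ee_pos: [497.5, -229.1, 323.8]
ee_rot: [-179.9, -0.1, 135.2]
force: [0.1, 0.0, -1.0]
gripper_width: 91.0
gripper_force: 0.0
```

```bash
sed -i 's/s\["gripper_width"\].round(1)/s["gripper_width"]/' h.py; python3 -c "
from h import *
rel([508.6,-258.9,242])
from workcell import env
f=env.grab_frame('wrist');np.savez('pics/w1.npz',**f);cv2.imwrite('pics/w1.png',f['pixels'][:,:,::-1])
print(env.state()['ee_pos'])
m=f['pixels'].max(2)<38
n,l,st,c=cv2.connectedComponentsWithStats(m.astype(np.uint8))
for i in range(1,n):
  if st[i,4]>300: print(st[i],c[i],onz(f,*c[i],261),cv2.minAreaRect(np.argwhere(l==i)[:,::-1].astype(np.float32)))
"
```

```text
2.6 [ 497.45 -229.12  323.77] [-1.7990e+02 -9.0000e-02  1.3524e+02] 90.98563583372032 0.0 [ 0.14  0.   -1.04]
tool units [-0.725 -0.329  2.044]
[ 496.74781781 -227.03056913  324.14084827]
[    0   223   560   197 44111] [268.62585296 346.58173698] [ 556.66138123 -298.35775666  261.        ] ((279.5, 321.0), (196.0, 559.0), 90.0)
[525 234  34  27 672] [541.27827381 246.63392857] [ 630.70487681 -112.19173926  261.        ] ((541.10009765625, 246.80003356933594), (32.199378967285156, 24.59674835205078), 26.56505012512207)
```

View pics/w1.png

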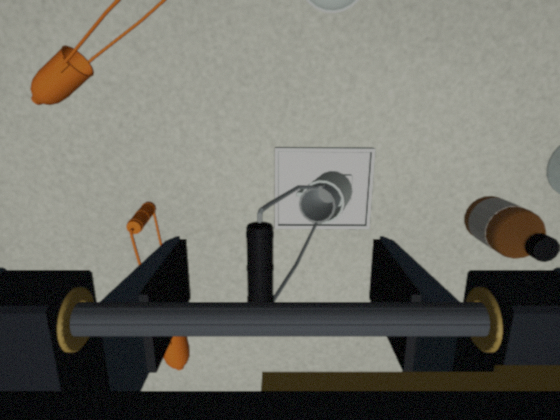

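The wrist view shows the black tube vertical in the image at column 260, between the fingers at 185 and 375. Its bail leads to the steel cup at (325,200). The yaw is right, and I only need to finish the horizontal shift.

>>> send_rows:
  steps:
    - [[-0.4,-0.18,0,0,1],[-0.37,-0.18,0,0,1],[0,0,0,0,1],[0,0,0,0,1]]

```text
time_s: 2.98
ee_pos: [508.2, -256.6, 325.4]
ee_rot: [180.0, -0.1, 135.4]
force: [0.1, -0.3, 0.3]
gripper_width: 91.1
gripper_force: 0.0
```

```bash
python3 -c "
from h import *
rel([508.6,-258.9,242])
from workcell import env
f=env.grab_frame('wrist');np.savez('pics/w2.npz',**f)
g=f['pixels'].max(2).astype(int)
for v in range(230,300,10):
  x=np.nonzero(g[v,220:340]<45)[0]+220
  if len(x): print(v,x.min(),x.max(),onz(f,(x.min()+x.max())/2,v,261).round(1),f['depth'][v,(x.min()+x.max())//2])
rel([508.6,-258.9,242])
"
```

```text
2.9833 [ 508.24 -256.57  325.39] [ 1.7998e+02 -1.1000e-01  1.3543e+02] 91.0677081359895 0.0 [ 0.11 -0.28  0.34]
tool units [-0.051 -0.036  2.085]
230 264 289 [ 508.1 -258.4  261. ] 241.09523
240 265 288 [ 513.2 -263.4  261. ] 241.59805
250 265 288 [ 518.3 -268.5  261. ] 242.43053
260 264 288 [ 523.3 -273.9  261. ] 245.13756
270 265 287 [ 528.6 -279.1  261. ] 247.69112
3.0333 [ 508.18 -256.21  325.66] [ 1.7998e+02 -1.0000e-01  1.3545e+02] 91.06349156584207 0.0 [-0.31 -0.05  0.57]
tool units [-0.058 -0.041  2.091]
```

>>> send_rows:
  steps:
    - [[-0.05,-0.04,0.5,0,1],[0,0,0.6,0,1],[0,0,0.6,0,1],[0,0,0.39,0,1],[0,0,0,0,1]]

```text
time_s: 3.45
ee_pos: [506.6, -257.7, 238.9]
ee_rot: [-179.9, -0.4, 135.5]
force: [-0.3, 0.8, 0.2]
gripper_width: 91.2
gripper_force: 0.0
```

>>> send_rows:
  steps:
    - [[0,0,0,0,1],[0,0,0,0,0.25]]

```text
time_s: 3.62
ee_pos: [509.5, -259.7, 243.9]
ee_rot: [179.9, 0.1, 135.4]
force: [-0.2, 0.4, 0.2]
gripper_width: 86.8
gripper_force: 0.0
```

```bash
python3 -c "
from h import *
rel([508.5,-258.9,242])"
```

```text
3.6167 [ 509.51 -259.75  243.87] [1.7994e+02 1.2000e-01 1.3545e+02] 86.80017236224576 0.0 [-0.2   0.41  0.19]
tool units [ 0.033 -0.003  0.047]
```

>>> send_rows:
  steps:
    - [[0,0,0,0,0],[0,0,0,0,0],[0,0,0,0,0],[0,0,0,0,0],[0,0,0,0,0]]
  squeeze: 35

```text
time_s: 4.03
ee_pos: [509.1, -260.3, 242.6]
ee_rot: [180.0, 0.0, 135.4]
force: [0.3, 0.4, 0.7]
gripper_width: 54.0
gripper_force: 0.0
```

>>> send_rows:
  steps:
    - [[0,0,0,0,0],[0,0,0,0,0],[0,0,0,0,0],[0,0,0,0,0],[0,0,0,0,0]]

```text
time_s: 4.45
ee_pos: [509.0, -260.2, 242.3]
ee_rot: [180.0, -0.0, 135.4]
force: [-0.2, -0.3, 0.2]
gripper_width: 20.5
gripper_force: 0.0
```

```bash
python3 -c "
from h import *
rel([508.5,-258.9,242])"
```

```text
4.45 [ 508.99 -260.2   242.29] [180.   -0.  135.4] 20.500147443165645 0.0 [-0.19 -0.26  0.19]
tool units [0.031 0.015 0.007]
```

>>> send_rows:
  steps:
    - [[0,0,0,0,0],[0,0,0,0,0],[0,0,0,0,0],[0,0,0,0,0]]

```text
time_s: 4.78
ee_pos: [509.0, -260.2, 242.3]
ee_rot: [180.0, -0.0, 135.4]
force: [0.4, -0.2, -0.9]
gripper_width: 17.5
gripper_force: 35.0
```

>>> send_rows:
  steps:
    - [[0,-0.04,-0.12,0,0],[0,-0.08,-0.24,0,0],[0,-0.08,-0.24,0,0],[0,-0.08,-0.24,0,0],[0,-0.04,-0.12,0,0]]

```text
time_s: 5.2
ee_pos: [500.1, -270.0, 283.0]
ee_rot: [180.0, 0.2, 135.4]
force: [1.8, 0.2, -1.9]
gripper_width: 17.2
gripper_force: 35.0
```

```bash
python3 -c "
from h import *
from workcell import env
rel([508.5,-258.9,242])
f=env.grab_frame('side');np.savez('pics/s2.npz',**f)
g=env.grab_frame('top');np.savez('pics/t2.npz',**g)
o=np.zeros((480,800,3),np.uint8)
o[:,:400]=cv2.resize(f['pixels'][200:320,230:330,::-1],(400,480));o[:320,400:]=cv2.resize(g['pixels'][165:245,310:410,::-1],(400,320))
cv2.imwrite('pics/c2.png',cv2.convertScaleAbs(o,alpha=1.5))
print(env.state()['ee_pos'])"
```

```text
5.2 [ 500.12 -269.99  283.  ] [1.7996e+02 1.5000e-01 1.3538e+02] 17.226070947645283 34.98916268348694 [ 1.8   0.24 -1.89]
tool units [0.048 0.344 1.025]
[ 500.26086934 -269.98368859  282.60156401]
```

View pics/c2.png

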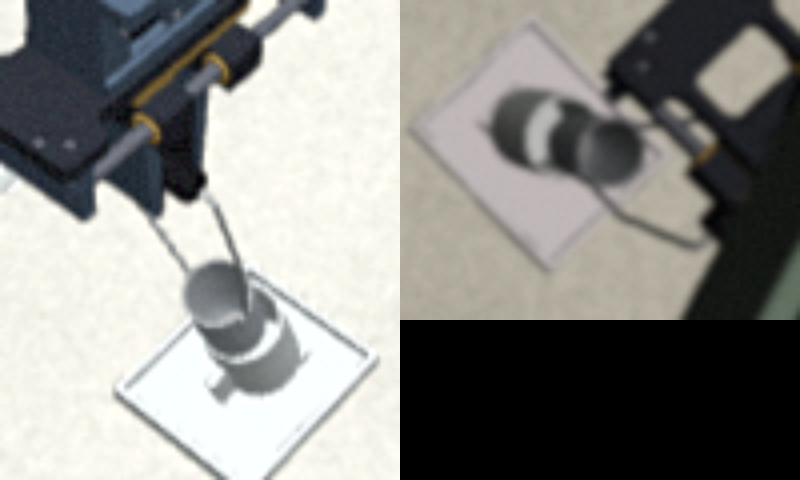

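The crop shows the cup pulled about halfway out of the socket, still leaning along its axis, with the fingers on the middle of the tube. I'll pull it clear briskly and carry on upward.

>>> send_rows:
  steps:
    - [[0,-0.12,-0.4,0,0],[0,-0.2,-0.7,0,0],[0,-0.08,-0.8,0,0],[0,0,-0.8,0,0],[0,0,-0.8,0,0]]

```text
time_s: 5.72
ee_pos: [487.9, -280.8, 421.8]
ee_rot: [-180.0, -0.1, 135.4]
force: [0.9, -0.5, -2.4]
gripper_width: 17.0
gripper_force: 35.0
```

>>> send_rows:
  steps:
    - [[0,0,-0.6,0,0],[0,0,-0.4,0,0],[0,0,-0.2,0,0]]

```text
time_s: 5.97
ee_pos: [488.7, -281.1, 471.1]
ee_rot: [180.0, 0.2, 135.4]
force: [-0.2, -1.5, -2.1]
gripper_width: 17.4
gripper_force: 35.0
```

```bash
cat >> h.py <<'E'
U=np.array([-.702,-.712,0]) # hx = -tool y
def cloud(f):
    ys,xs=np.mgrid[:420,:560];d=np.stack([xs,ys,np.ones_like(xs)],-1)@np.linalg.inv(f["intrinsics"]).T
    return (d*f["depth"][...,None])@f["cam_to_world"][:3,:3].T+f["cam_to_world"][:3,3]
def look(name="side"):
    from workcell import env
    s=env.state();f=env.grab_frame(name);return s,f
def theta(s,f):
    piv=s["ee_pos"]+[0,0,19];q=cloud(f)-piv;k=(f["depth"]>0)&(abs(q@[.712,-.702,0])<35)&(np.linalg.norm(q,axis=2)<272)&(np.linalg.norm(q,axis=2)>172)&(q[...,2]<-120)&(q[...,2]+piv[2]>25)
    k&=(abs(q[...,2]+piv[2]-0)>25)
    p=q[k];a=np.arctan2(p@U,-p[:,2]);return np.median(a),(np.percentile(a,3)+np.percentile(a,97))/2,k.sum(),p.mean(0)
E
python3 -c "
from h import *
for i in range(8):
  s,f=look();t=theta(s,f);print(round(s['time_s'],3),s['ee_pos'].round(1),np.round(t[0],3),np.round(t[1],3),t[2],t[3].round(1))
  if i in(0,7): cv2.imwrite(f'pics/sw{i}.png',f['pixels'][:,:,::-1]);np.savez(f'pics/sw{i}.npz',**f)
"
```

```text
5.967 [ 488.7 -281.1  471.1] 0.31 0.272 782 [ -38.2  -43.3 -190.9]
6.017 [ 489.  -281.1  471.3] 0.23 0.197 751 [ -28.2  -32.1 -194.8]
6.067 [ 488.9 -280.9  469.5] 0.128 0.103 695 [ -14.9  -18.  -197.5]
6.117 [ 488.7 -280.8  468. ] 0.015 -0.002 639 [  -0.7   -1.5 -198.6]
6.167 [ 488.6 -280.6  467.1] -0.096 -0.107 606 [  13.9   14.5 -198. ]
6.217 [ 488.6 -280.5  466.9] -0.193 -0.199 560 [  26.4   28.  -195.3]
6.267 [ 488.6 -280.4  466.9] -0.264 -0.268 547 [  35.7   38.2 -192.6]
6.317 [ 488.7 -280.4  467.1] -0.302 -0.304 532 [  40.9   43.  -190.3]
```

View pics/sw7.png

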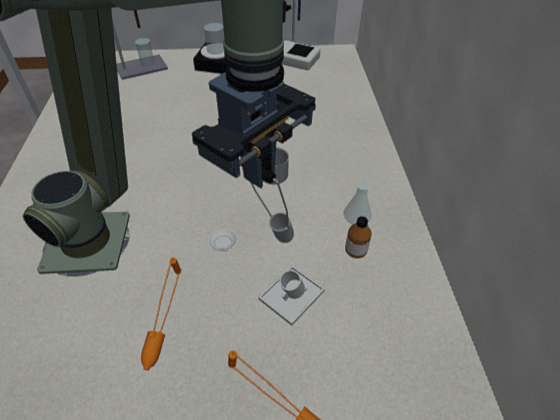

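The picture shows the cup hanging free from the bail at (282,228), well clear of the empty holder at (291,290). Next I'll fit the swing and plan one shaped transport that also cancels it.

```bash
cat > plan.py <<'E'
import numpy as np
from scipy.integrate import solve_ivp
from scipy.optimize import least_squares,minimize
L,g,D=0.215,9.81,1/12
def fit(t,th,t0,free=False):
    t=np.array(t)-t0;th=np.array(th)
    def mod(x):
        s=solve_ivp(lambda _,y:[y[1],-g/L*np.sin(y[0])],[0,min(t)-.01],x[:2],dense_output=True,rtol=1e-7)
        return s.sol(t)[0]+(x[2] if free else 0)
    r=least_squares(lambda x:mod(x)-th,[0.1,1,0] if free else [0.1,1]);print("fit",r.x.round(4),"rms",np.sqrt(np.mean(r.fun**2)).round(4));return r.x
def sim(x0,v,n=20):            # v: pivot displacement per row (m); returns theta trace; velocity jumps at row edges
    th,w=x0;h=D/n;tr=[th];vp=0
    for d in v:
        vn=d/D;dv=(vn-vp)/n;vp=vn
        for _ in range(n):      # velocity ramps linearly over the row (smoothed arm)
            a=dv/h
            f=lambda q:-(g*np.sin(q)+a*np.cos(q))/L
            k1=f(th);thm=th+w*h/2;wm=w+k1*h/2;th+=wm*h;w+=f(thm)*h
        tr.append(th)
    return th,w,np.array(tr)
def plan(x0,N,dist,wt=0.3):
    # v = row velocities, last row zero; min smoothness s.t. end still
    def con(u):
        v=np.r_[u,0,];th,w,_=sim(x0,v);return [th*5,w*5/6.7,(u.sum()-dist)*20]
    c=lambda u:wt*np.sum(np.diff(np.r_[0,u,0])**2)*1e4
    r=minimize(c,np.full(N-1,dist/N),constraints=dict(type="eq",fun=con),method="SLSQP",options=dict(maxiter=200,ftol=1e-8))
    v=np.r_[r.x,0];q=(v/0.04).round(2);th,w,tr=sim(x0,q*.04)
    print(r.message,"end",round(th,4),round(w,4),"max",abs(tr).max().round(3),"dist",q.sum()*40)
    return q,tr
E
python3 -c "
from plan import *
t=[5.967+.05*i for i in range(8)];th=[.31,.23,.128,.015,-.096,-.193,-.264,-.302]
fit(t,th,6.367,True);x=fit(t,th,6.367)
q,tr=plan(x,30,-.411)
# axial smooth profile 332mm
s=np.linspace(0,1,31);p=332*(s-np.sin(2*np.pi*s)/2/np.pi);a=(np.diff(p)/40).round(2)
print([[float(i),float(-j)] for i,j in zip(a,q)],a.sum()*40);print(tr.round(2))
"
```

```text
fit [-0.3358  0.3556  0.0325] rms 0.0002
fit [-0.3332  0.0869] rms 0.0097
Optimization terminated successfully end -0.0019 0.0147 max 0.335 dist -411.19999999999993
[[0.0, 0.06], [0.01, 0.07], [0.04, 0.07], [0.07, 0.06], [0.11, 0.09], [0.16, 0.15], [0.22, 0.24], [0.28, 0.36], [0.33, 0.48], [0.39, 0.57], [0.44, 0.62], [0.48, 0.63], [0.52, 0.59], [0.54, 0.53], [0.55, 0.46], [0.55, 0.42], [0.54, 0.41], [0.52, 0.44], [0.48, 0.5], [0.44, 0.56], [0.39, 0.6], [0.33, 0.6], [0.28, 0.56], [0.22, 0.47], [0.16, 0.35], [0.11, 0.22], [0.07, 0.12], [0.04, 0.04], [0.01, 0.01], [0.0, -0.0]] 331.2
[-0.33 -0.27 -0.12  0.07  0.24  0.33  0.34  0.25  0.11 -0.05 -0.17 -0.23
 -0.21 -0.13 -0.02  0.08  0.15  0.17  0.13  0.07 -0.01 -0.07 -0.11 -0.12
 -0.1  -0.07 -0.04 -0.02 -0.01 -0.   -0.  ]
```

```bash
python3 -c "
from plan import *
q,tr=plan([-.3358,.3556],30,-.411)
s=np.linspace(0,1,31);p=332*(s-np.sin(2*np.pi*s)/2/np.pi);a=(np.diff(p)/40).round(2)
print([[float(i),float(-j)] for i,j in zip(a,q)],a.sum()*40)
"
```

```text
Optimization terminated successfully end 0.0014 0.0069 max 0.348 dist -412.4
[[0.0, 0.05], [0.01, 0.06], [0.04, 0.05], [0.07, 0.06], [0.11, 0.09], [0.16, 0.16], [0.22, 0.26], [0.28, 0.38], [0.33, 0.5], [0.39, 0.59], [0.44, 0.63], [0.48, 0.63], [0.52, 0.59], [0.54, 0.52], [0.55, 0.46], [0.55, 0.42], [0.54, 0.42], [0.52, 0.46], [0.48, 0.52], [0.44, 0.58], [0.39, 0.61], [0.33, 0.61], [0.28, 0.55], [0.22, 0.45], [0.16, 0.33], [0.11, 0.2], [0.07, 0.1], [0.04, 0.03], [0.01, 0.0], [0.0, -0.0]] 331.2
```

>>> send_rows:
  steps:
    - [[0,0.05,0,0,0],[0.01,0.06,0,0,0],[0.04,0.05,0,0,0],[0.07,0.06,0,0,0],[0.11,0.09,0,0,0]]

```text
time_s: 6.78
ee_pos: [490.8, -265.4, 468.5]
ee_rot: [-180.0, -0.0, 135.4]
force: [-0.4, -0.3, -2.2]
gripper_width: 16.9
gripper_force: 35.0
```

>>> send_rows:
  steps:
    - [[0.16,0.16,0,0,0],[0.22,0.26,0,0,0],[0.28,0.38,0,0,0],[0.33,0.5,0,0,0],[0.39,0.59,0,0,0]]

```text
time_s: 7.2
ee_pos: [504.5, -171.3, 468.9]
ee_rot: [180.0, 0.0, 135.4]
force: [0.7, 0.3, -1.9]
gripper_width: 17.1
gripper_force: 35.0
```

>>> send_rows:
  steps:
    - [[0.44,0.63,0,0,0],[0.48,0.63,0,0,0],[0.52,0.59,0,0,0],[0.54,0.52,0,0,0],[0.55,0.46,0,0,0]]

```text
time_s: 7.62
ee_pos: [511.7, -18.2, 468.8]
ee_rot: [179.9, -0.0, 135.5]
force: [-0.6, -0.6, -3.1]
gripper_width: 17.0
gripper_force: 35.0
```

>>> send_rows:
  steps:
    - [[0.55,0.42,0,0,0],[0.54,0.42,0,0,0],[0.52,0.46,0,0,0],[0.48,0.52,0,0,0],[0.44,0.58,0,0,0]]

```text
time_s: 8.03
ee_pos: [505.8, 120.6, 469.6]
ee_rot: [179.9, 0.0, 135.5]
force: [-0.4, 0.4, -2.0]
gripper_width: 17.1
gripper_force: 35.0
```

>>> send_rows:
  steps:
    - [[0.39,0.61,0,0,0],[0.33,0.61,0,0,0],[0.28,0.55,0,0,0],[0.22,0.45,0,0,0],[0.16,0.33,0,0,0]]

```text
time_s: 8.45
ee_pos: [539.1, 232.8, 468.5]
ee_rot: [180.0, -0.1, 135.6]
force: [0.6, -0.4, -3.3]
gripper_width: 17.5
gripper_force: 35.0
```

>>> send_rows:
  steps:
    - [[0.11,0.2,0,0,0],[0.07,0.1,0,0,0],[0.04,0.03,0,0,0],[0.01,0,0,0,0],[0,0,0,0,0]]

```text
time_s: 8.87
ee_pos: [542.0, 244.9, 469.3]
ee_rot: [180.0, 0.0, 135.4]
force: [0.0, -0.4, -2.4]
gripper_width: 17.0
gripper_force: 35.0
```

```bash
cat > meas.py <<'E'
from h import *
from plan import fit
import sys
n=int(sys.argv[1]);T=[];H=[]
for i in range(n):
  s,f=look();t=theta(s,f);T.append(s['time_s']);H.append(t[0])
  if i in(0,n-1): print(round(s['time_s'],3),s['ee_pos'].round(1),s["ee_rot"].round(2),t[2],t[3].round(1))
print(np.round(H,4));fit(T,H,T[-1]+.05,True)
cv2.imwrite(sys.argv[2],f['pixels'][:,:,::-1]);np.savez(sys.argv[2][:-3]+'npz',**f)
E
python3 meas.py 12 pics/b1.png
```

```text
8.867 [542.  244.9 469.3] [1.7999e+02 2.0000e-02 1.3537e+02] 389 [ -14.2  -21.1 -202. ]
9.417 [542.6 245.5 468.8] [179.98  -0.   135.39] 362 [  15.2    9.8 -200.5]
[ 0.1395  0.1599  0.1687  0.1639  0.1508  0.1207  0.0849  0.0438  0.0045
 -0.0323 -0.0619 -0.0768]
fit [-0.1227  0.1207  0.0467] rms 0.0017
```

View pics/b1.png

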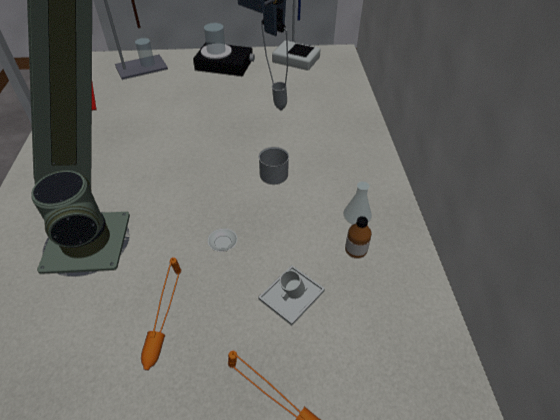

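The cup hangs at (280,95), well above the beaker at (273,165). About 0.12 rad of swing is left. I'll calibrate the model's delay and pendulum frequency from this run, then plan a cancelling move.

```bash
cat >> plan.py <<'E'
def traj(x0,cmd,delay,Lp,T,smooth=True,n=40):
    # cmd (m per row) starting at 0; velocity profile sampled, delayed
    h=D/n;N=int(round(T/h));th,w=x0;v=np.r_[0,cmd,np.zeros(20)]/D
    def vel(t):
        k=t/D-delay/D
        return np.interp(k,np.arange(len(v)),v) if smooth else v[int(np.clip(np.floor(k)+1,0,len(v)-1))]
    V=np.array([vel(i*h) for i in range(N+1)])
    for i in range(N):
        dv=(V[i+1]-V[i]);f=lambda q:-(g*np.sin(q)+dv/h*np.cos(q))/Lp
        k1=f(th);thm=th+w*h/2;wm=w+k1*h/2;th+=wm*h;w+=f(thm)*h
    return th,w
E
python3 -c "
from plan import *
y=-.04*np.array([.05,.06,.05,.06,.09,.16,.26,.38,.5,.59,.63,.63,.59,.52,.46,.42,.42,.46,.52,.58,.61,.61,.55,.45,.33,.2,.1,.03,0,0])
T=9.467-6.367
for Lp in(.205,.21,.215,.22,.225):
  for d in(-.06,-.04,-.02,0,.02,.04,.06):
    a,b=traj([-.3358,.3556],y,d,Lp,T);e=np.hypot(a+.1227,(b-.1207)/6.75);print(Lp,d,round(a,3),round(b,3),e.round(3)) if e<.06 else 0
"
```

```text
0.22 -0.04 -0.114 0.483 0.054
0.22 -0.02 -0.076 0.28 0.052
0.225 -0.04 -0.156 0.42 0.056
0.225 -0.02 -0.115 0.262 0.022
0.225 0 -0.071 0.135 0.052
```

```bash
cat > meas2.py <<'E'
# measure + fit with free frequency (linear in sin/cos), print state at end
from h import *
import sys
from scipy.optimize import least_squares
def run(n,w0=None,save=None,every=1):
    T=[];H=[]
    for i in range(n):
        s,f=look();T.append(s['time_s']);H.append(theta(s,f)[0])
    t=np.array(T)-T[-1]-.05;H=np.array(H)
    F=lambda w:np.c_[np.cos(w*t),np.sin(w*t)/w,np.ones(n)]
    if w0 is None: w0=least_squares(lambda w:F(w[0])@np.linalg.lstsq(F(w[0]),H,rcond=None)[0]-H,[6.75]).x[0]
    c=np.linalg.lstsq(F(w0),H,rcond=None)[0];e=F(w0)@c-H
    print("t",T[0],s["ee_pos"].round(2),"w",round(w0,3),"L",round(9.81/w0**2,4),"th,w,off",c.round(4),"amp",np.hypot(c[0],c[1]/w0).round(4),"rms",e.std().round(4))
    if save: cv2.imwrite(save,f['pixels'][:,:,::-1]);np.savez(save[:-3]+'npz',**f)
    return c,w0
E
python3 - <<'E'
from meas2 import run
import numpy as np
import plan as P
from scipy.optimize import minimize
c,w=run(18)
L=9.81/w**2
for N in(12,16):
  for Lp in (L,):
    def con(u):
        a,b=P.traj(c[:2],np.r_[u],-.02,Lp,(N+1)*P.D,n=20);return [a*5,b*.75,u.sum()*20]
    f=lambda u:np.sum(np.diff(np.r_[0,u,0])**2)*1e4
    r=minimize(f,np.zeros(N),constraints=dict(type="eq",fun=con),method="SLSQP")
    q=(r.x/.04).round(2);print(N,r.message,"tool y:",(-q).tolist(),q.sum(),P.traj(c[:2],q*.04,-.02,Lp,(N+1)*P.D))
    print([np.round(P.traj(c[:2],q*.04,d,Lp,(N+1)*P.D),3) for d in(-.04,0)])
E
```

```text
t 9.4667 [542.53 245.57 468.78] w 6.717 L 0.2174 th,w,off [-0.1232 -0.0784  0.0456] amp 0.1237 rms 0.0014
12 Optimization terminated successfully tool y: [0.06, 0.07, 0.03, -0.04, -0.1, -0.13, -0.11, -0.06, 0.01, 0.08, 0.11, 0.09] -0.009999999999999995 (np.float64(0.00041730902682539833), np.float64(-0.0014242670226091046))
[array([-0.017, -0.081]), array([0.016, 0.093])]
16 Optimization terminated successfully tool y: [0.0, -0.01, -0.05, -0.09, -0.12, -0.12, -0.1, -0.05, 0.01, 0.07, 0.11, 0.12, 0.11, 0.08, 0.04, 0.01] -0.010000000000000009 (np.float64(-0.001316737717526569), np.float64(-0.010923892569717175))
[array([-0.   ,  0.101]), array([ 0.   , -0.123])]
```

>>> send_rows:
  steps:
    - [[0,0.06,0,0,0],[0,0.07,0,0,0],[0,0.03,0,0,0],[0,-0.04,0,0,0],[0,-0.1,0,0,0]]

```text
time_s: 10.78
ee_pos: [543.2, 246.2, 468.2]
ee_rot: [-180.0, -0.0, 135.4]
force: [-0.4, 0.2, -2.1]
gripper_width: 17.3
gripper_force: 35.0
```

>>> send_rows:
  steps:
    - [[0,-0.13,0,0,0],[0,-0.11,0,0,0],[0,-0.06,0,0,0],[0,0.01,0,0,0],[0,0.08,0,0,0]]

```text
time_s: 11.2
ee_pos: [536.8, 239.7, 469.5]
ee_rot: [179.9, 0.0, 135.4]
force: [-0.6, -0.6, -2.3]
gripper_width: 17.3
gripper_force: 35.0
```

>>> send_rows:
  steps:
    - [[0,0.11,0,0,0],[0,0.09,0,0,0],[0,0,0,0,0]]

```text
time_s: 11.45
ee_pos: [543.5, 246.5, 468.0]
ee_rot: [-180.0, -0.0, 135.4]
force: [-1.0, 0.2, -2.2]
gripper_width: 17.1
gripper_force: 35.0
```

```bash
cat > replan.py <<'E'
from meas2 import run
import numpy as np
import plan as P
from scipy.optimize import minimize
def go(n=19,N=12,dist=0.,save=None,d=-.02):
    c,w=run(n,6.72,save);L=9.81/w**2
    def con(u):
        a,b=P.traj(c[:2],u,d,L,(N+1)*P.D,n=20);return [a*5,b*.75,(u.sum()-dist)*20]
    r=minimize(lambda u:np.sum(np.diff(np.r_[0,u,0])**2)*1e4,np.zeros(N),constraints=dict(type="eq",fun=con),method="SLSQP",options=dict(ftol=1e-9))
    q=(r.x/.04).round(3);print("tool y:",(-q).tolist(),q.sum(),np.round(P.traj(c[:2],q*.04,d,L,(N+1)*P.D),4))
E
python3 -c "
import replan;replan.go()"
```

```text
t 11.45 [542.73 245.75 468.78] w 6.72 L 0.2172 th,w,off [ 0.0049 -0.2093  0.0469] amp 0.0315 rms 0.0015
tool y: [0.014, 0.028, 0.033, 0.029, 0.017, 0.001, -0.015, -0.026, -0.03, -0.026, -0.017, -0.007] -0.0010000000000000174 [-0.0002 -0.0007]
```

```bash
python3 -c "
import replan
replan.run=lambda *a:([.0049,-.2093],6.72)
replan.go(N=13,dist=.0031)"
```

```text
tool y: [0.011, 0.022, 0.026, 0.022, 0.01, -0.006, -0.022, -0.033, -0.037, -0.033, -0.023, -0.012, -0.003] 0.078 [-0.0002  0.0002]
```

>>> send_rows:
  steps:
    - [[0,0.011,0,0,0],[0.005,0.022,0,0,0],[0.005,0.026,0,0,0],[0.005,0.022,0,0,0],[0.005,0.01,0,0,0]]

```text
time_s: 12.82
ee_pos: [544.9, 249.1, 468.7]
ee_rot: [180.0, -0.0, 135.4]
force: [0.1, 0.3, -1.3]
gripper_width: 17.5
gripper_force: 35.0
```

>>> send_rows:
  steps:
    - [[0.005,-0.006,0,0,0],[0.005,-0.022,0,0,0],[0.005,-0.033,0,0,0],[0.005,-0.037,0,0,0],[0,-0.033,0,0,0]]

```text
time_s: 13.23
ee_pos: [540.3, 245.6, 468.8]
ee_rot: [180.0, -0.0, 135.4]
force: [-0.6, -0.3, -2.6]
gripper_width: 17.1
gripper_force: 35.0
```

>>> send_rows:
  steps:
    - [[0,-0.023,0,0,0],[0,-0.012,0,0,0],[0,-0.003,0,0,0],[0,0,0,0,0]]

```text
time_s: 13.57
ee_pos: [539.4, 244.6, 468.8]
ee_rot: [180.0, -0.0, 135.4]
force: [-0.1, -1.0, -2.7]
gripper_width: 17.5
gripper_force: 35.0
```

```bash
python3 -c "
import replan;replan.go()
from h import *
s,f=look('top');np.savez('pics/top5.npz',**f)
s,f=look();np.savez('pics/side5.npz',**f)
# beaker centre: side rim cloud
C=cloud(f)[135:195,245:305].reshape(-1,3);q=C[(abs(C[:,2]-80)<3)]
A=np.c_[2*q[:,:2],np.ones(len(q))];x=np.linalg.lstsq(A,(q[:,:2]**2).sum(1),rcond=None)[0];print('rim fit',x[:2],np.sqrt(x[2]+x[0]**2+x[1]**2),len(q),q.min(0),q.max(0))
C=cloud(f)[150:195,245:305].reshape(-1,3);q=C[(C[:,2]>15)&(C[:,2]<70)];print(q.min(0),q.max(0))
# cup axis
piv=s['ee_pos']+[0,0,19];q=cloud(f)-piv;r=np.linalg.norm(q,axis=2);k=(f['depth']>0)&(abs(q@[.712,-.702,0])<35)&(r<262)&(q[...,2]<-165)
for z in(-180,-195,-210,-225,-240):
  p=q[k&(abs(q[...,2]-z)<6)];print(z,len(p),p.min(0).round(1),p.max(0).round(1))
"
```

```text
t 13.5667 [539.41 244.67 468.77] w 6.72 L 0.2172 th,w,off [ 0.0044 -0.0157  0.0462] amp 0.005 rms 0.0017
tool y: [-0.001, 0.0, 0.002, 0.004, 0.005, 0.004, 0.002, -0.0, -0.003, -0.005, -0.005, -0.003] 0.0 [0.     0.0003]
rim fit [538.93976613 242.51738151] 46.10711428449989 79 [491.34860953 193.72150988  77.00162541] [585.5203719  291.45989832  82.01122092]
[492.63775892 192.60708586  15.1141692 ] [584.72563315 293.14711338  69.92047405]
-180 95 [ -21.4  -23.2 -186. ] [  15.7   21.9 -174.4]
-195 79 [ -19.4  -23.1 -200.8] [  16.2   21.7 -189.1]
-210 50 [ -19.7  -23.5 -215.7] [  16.3   -6.8 -204.1]
-225 49 [ -20.   -22.5 -230.9] [  16.3   -5.5 -219.2]
-240 27 [ -17.4  -20.7 -245.3] [  13.4   -9.1 -234. ]
```

The swing is down to 0.005 rad. In the same side view the cup and beaker axes agree within about 1 mm. I'll lower to an outlet height of about 105 mm and check again.

>>> send_rows:
  steps:
    - [[0,0,0.05,0,0],[0,0,0.12,0,0],[0,0,0.2,0,0],[0,0,0.28,0,0],[0,0,0.3,0,0]]

```text
time_s: 15.03
ee_pos: [539.3, 244.7, 429.8]
ee_rot: [180.0, -0.0, 135.4]
force: [0.2, -0.8, -2.2]
gripper_width: 17.3
gripper_force: 35.0
```

>>> send_rows:
  steps:
    - [[0,0,0.3,0,0],[0,0,0.3,0,0],[0,0,0.3,0,0],[0,0,0.3,0,0],[0,0,0.3,0,0]]

```text
time_s: 15.45
ee_pos: [539.0, 244.5, 369.2]
ee_rot: [-179.9, -0.0, 135.4]
force: [0.2, -0.5, -2.0]
gripper_width: 17.2
gripper_force: 35.0
```

>>> send_rows:
  steps:
    - [[0,0,0.25,0,0],[0,0,0.2,0,0],[0,0,0.15,0,0],[0,0,0.1,0,0],[0,0,0.05,0,0]]

```text
time_s: 15.87
ee_pos: [539.4, 244.7, 340.2]
ee_rot: [-180.0, -0.0, 135.4]
force: [-0.3, 0.8, -2.3]
gripper_width: 17.3
gripper_force: 35.0
```

```bash
python3 -c "
import replan;replan.go(save='pics/low1.png')
from h import *
rel([539.5,244.8,291.3])
s,f=look();C=cloud(f);P=f['pixels']
cv2.imwrite('pics/low1c.png',cv2.convertScaleAbs(cv2.resize(P[80:200,220:330,::-1],(550,600),interpolation=2),alpha=1.5))"
```

```text
t 15.8667 [539.45 244.68 340.75] w 6.72 L 0.2172 th,w,off [-0.0027  0.0117  0.0432] amp 0.0032 rms 0.0014
tool y: [0.0, -0.0, -0.002, -0.003, -0.003, -0.003, -0.001, 0.0, 0.002, 0.003, 0.003, 0.002] 0.002 [0.     0.0003]
16.8167 [539.44 244.68 340.76] [180.   -0.  135.4] 17.86358743995125 34.98997449874878 [ 0.4   0.89 -1.04]
tool units [1.000e-03 3.000e-03 1.236e+00]
```

View pics/low1c.png

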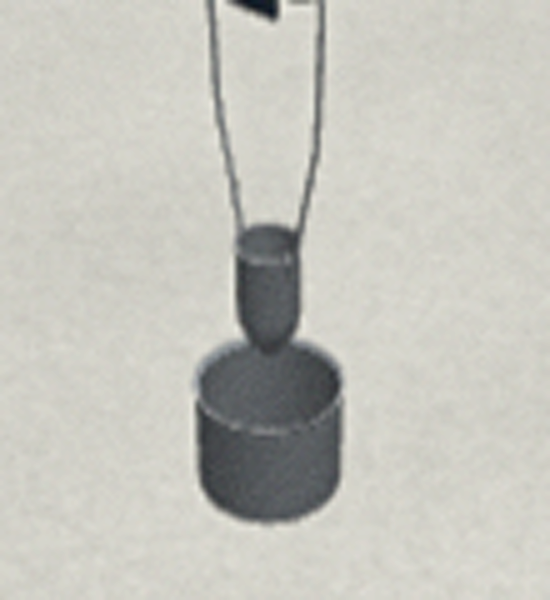

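The cup hangs plumb over the middle of the beaker, with both axes at crop column 268. I'll lower the last 49 mm and hold.

>>> send_rows:
  steps:
    - [[0,0,0.04,0,0],[0,0,0.08,0,0],[0,0,0.13,0,0],[0,0,0.16,0,0],[0,0,0.17,0,0]]

```text
time_s: 17.28
ee_pos: [539.3, 244.6, 316.8]
ee_rot: [-180.0, -0.0, 135.4]
force: [0.7, -0.2, -1.9]
gripper_width: 17.6
gripper_force: 35.0
```

>>> send_rows:
  steps:
    - [[0,0,0.17,0,0],[0,0,0.16,0,0],[0,0,0.13,0,0],[0,0,0.1,0,0],[0,0,0.06,0,0]]

```text
time_s: 17.7
ee_pos: [539.3, 244.6, 292.0]
ee_rot: [-180.0, -0.0, 135.4]
force: [0.2, -0.3, -2.8]
gripper_width: 17.5
gripper_force: 35.0
```

>>> send_rows:
  steps:
    - [[0,0,0.03,0,0],[0,0,0,0,0]]

```text
time_s: 17.87
ee_pos: [539.4, 244.7, 291.4]
ee_rot: [-180.0, -0.0, 135.4]
force: [-0.2, -0.4, -2.8]
gripper_width: 17.4
gripper_force: 35.0
```

```bash
python3 -c "
from h import *
from meas2 import run
run(18,6.72)
rel([539.5,244.8,291.3])
s,f=look();C=cloud(f)
cv2.imwrite('pics/fin.png',cv2.convertScaleAbs(cv2.resize(f['pixels'][80:200,220:330,::-1],(550,600),interpolation=2),alpha=1.5))
B=C[135:195,245:305].reshape(-1,3);q=B[abs(B[:,2]-80)<3];print('rim',q.min(0).round(1),q.max(0).round(1))"
```

```text
t 17.8667 [539.44 244.7  291.58] w 6.72 L 0.2172 th,w,off [ 0.0003 -0.0047  0.0666] amp 0.0008 rms 0.001
18.7667 [539.43 244.7  291.55] [180.   -0.  135.4] 16.92442090525877 34.98999238014221 [-0.05 -0.66 -2.35]
tool units [0.    0.003 0.006]
rim [491.3 193.6  77.2] [585.2 283.8  82.7]
```

View pics/fin.png

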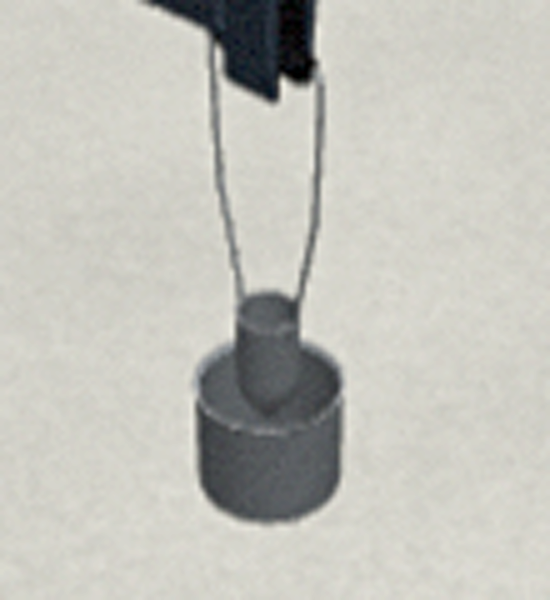

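The cup hangs still in the middle of the beaker with its outlet below the rim, and the beaker hasn't moved. Now I'll hold it there.

>>> send_rows:
  steps:
    - [[0,0,0,0,0],[0,0,0,0,0],[0,0,0,0,0],[0,0,0,0,0],[0,0,0,0,0]]

```text
time_s: 19.23
ee_pos: [539.4, 244.7, 291.6]
ee_rot: [180.0, -0.0, 135.4]
force: [0.9, 0.6, -1.8]
gripper_width: 17.5
gripper_force: 35.0
```

>>> send_rows:
  steps:
    - [[0,0,0,0,0],[0,0,0,0,0],[0,0,0,0,0],[0,0,0,0,0],[0,0,0,0,0]]

```text
time_s: 19.65
ee_pos: [539.4, 244.7, 291.6]
ee_rot: [180.0, -0.0, 135.4]
force: [-0.4, -0.3, -2.1]
gripper_width: 17.6
gripper_force: 35.0
```

>>> send_rows:
  steps:
    - [[0,0,0,0,0],[0,0,0,0,0],[0,0,0,0,0],[0,0,0,0,0],[0,0,0,0,0]]

```text
time_s: 20.07
ee_pos: [539.4, 244.7, 291.6]
ee_rot: [180.0, -0.0, 135.4]
force: [1.0, 0.2, -1.9]
gripper_width: 17.5
gripper_force: 35.0
```

>>> send_rows:
  steps:
    - [[0,0,0,0,0],[0,0,0,0,0],[0,0,0,0,0],[0,0,0,0,0],[0,0,0,0,0]]

```text
time_s: 20.48
ee_pos: [539.4, 244.7, 291.6]
ee_rot: [180.0, -0.0, 135.4]
force: [-0.0, 1.0, -2.1]
gripper_width: 17.6
gripper_force: 35.0
```

>>> send_rows:
  steps:
    - [[0,0,0,0,0],[0,0,0,0,0],[0,0,0,0,0],[0,0,0,0,0],[0,0,0,0,0]]

```text
time_s: 20.9
ee_pos: [539.4, 244.7, 291.6]
ee_rot: [180.0, -0.0, 135.4]
force: [0.2, 0.1, -2.1]
gripper_width: 17.0
gripper_force: 35.0
```

>>> send_rows:
  steps:
    - [[0,0,0,0,0],[0,0,0,0,0],[0,0,0,0,0],[0,0,0,0,0],[0,0,0,0,0]]

```text
time_s: 21.32
ee_pos: [539.4, 244.7, 291.6]
ee_rot: [180.0, -0.0, 135.4]
force: [0.2, 0.3, -2.4]
gripper_width: 17.3
gripper_force: 35.0
```

>>> send_rows:
  steps:
    - [[0,0,0,0,0],[0,0,0,0,0],[0,0,0,0,0],[0,0,0,0,0],[0,0,0,0,0]]

```text
time_s: 21.73
ee_pos: [539.4, 244.7, 291.5]
ee_rot: [-180.0, -0.0, 135.4]
force: [-0.4, -0.3, -2.9]
gripper_width: 17.5
gripper_force: 35.0
```

>>> send_rows:
  steps:
    - [[0,0,0,0,0],[0,0,0,0,0],[0,0,0,0,0],[0,0,0,0,0],[0,0,0,0,0]]

```text
time_s: 22.15
ee_pos: [539.4, 244.7, 291.6]
ee_rot: [180.0, -0.0, 135.4]
force: [1.0, -0.6, -2.1]
gripper_width: 17.6
gripper_force: 35.0
```

>>> send_rows:
  steps:
    - [[0,0,0,0,0],[0,0,0,0,0],[0,0,0,0,0],[0,0,0,0,0],[0,0,0,0,0]]

```text
time_s: 22.57
ee_pos: [539.4, 244.7, 291.6]
ee_rot: [180.0, -0.0, 135.4]
force: [0.5, -0.4, -2.1]
gripper_width: 17.2
gripper_force: 35.0
```

>>> send_rows:
  steps:
    - [[0,0,0,0,0],[0,0,0,0,0],[0,0,0,0,0],[0,0,0,0,0],[0,0,0,0,0]]

```text
time_s: 22.98
ee_pos: [539.4, 244.7, 291.6]
ee_rot: [180.0, -0.0, 135.4]
force: [-0.1, -1.2, -2.5]
gripper_width: 17.3
gripper_force: 35.0
```

>>> send_rows:
  steps:
    - [[0,0,0,0,0],[0,0,0,0,0],[0,0,0,0,0],[0,0,0,0,0],[0,0,0,0,0]]

```text
time_s: 23.4
ee_pos: [539.4, 244.7, 291.6]
ee_rot: [180.0, -0.0, 135.4]
force: [-0.8, -0.4, -2.4]
gripper_width: 17.8
gripper_force: 35.0
```

>>> send_rows:
  steps:
    - [[0,0,0,0,0],[0,0,0,0,0],[0,0,0,0,0],[0,0,0,0,0],[0,0,0,0,0]]

```text
time_s: 23.82
ee_pos: [539.4, 244.7, 291.6]
ee_rot: [180.0, -0.0, 135.4]
force: [0.8, 0.7, -3.1]
gripper_width: 17.2
gripper_force: 35.0
```

>>> send_rows:
  steps:
    - [[0,0,0,0,0],[0,0,0,0,0],[0,0,0,0,0],[0,0,0,0,0],[0,0,0,0,0]]

```text
time_s: 24.23
ee_pos: [539.4, 244.7, 291.6]
ee_rot: [180.0, -0.0, 135.4]
force: [0.6, 0.4, -2.4]
gripper_width: 17.3
gripper_force: 35.0
```

>>> send_rows:
  steps:
    - [[0,0,0,0,0],[0,0,0,0,0],[0,0,0,0,0],[0,0,0,0,0],[0,0,0,0,0]]

```text
time_s: 24.65
ee_pos: [539.4, 244.7, 291.6]
ee_rot: [180.0, -0.0, 135.4]
force: [-0.1, -0.2, -2.7]
gripper_width: 17.3
gripper_force: 35.0
```

```bash
python3 -c "
from meas2 import run
from workcell import env
run(10,6.72);print(env.job_done())"
```

```text
t 24.65 [539.42 244.69 291.56] w 6.72 L 0.2172 th,w,off [-0.0018  0.0006  0.0671] amp 0.0018 rms 0.0014
the job is handed in; nothing more can be done
None
```

The job is handed in at about 25 s: the cup hangs by its grip tube in the middle of the beaker, outlet about 25 mm below the rim, held there for over 7 s with about 0.002 rad of measured swing.

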